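Refit the crank of the hand coffee mill

ROBOT

A 7-joint arm with a two-finger parallel gripper is mounted at the origin on a cart in front of the work surface, level with it; the furniture and walls round the work are solid. World frame = base frame: x ahead of the robot, y to its left, z up, the work surface at z = 0. Lengths are in m, angles in rad, forces in N, time in s.
With the tool pointing down it reaches from about 0.4 to 0.85 m from the base axis. Payload 4.5 kg.
Tool frame: the origin (TCP) lies where the fingers leave the gripper's body, on its centre line; the fingertips stand 64 mm ahead of it and the grasp point (between the pads) lies 45 mm ahead of it; z points along the fingers, y is the line along which they close (so a half turn about z gives the same grasp; the last joint's range is limited). The gripper opens to 88 mm and grips with 3 to 60 N. Pads are 18 mm wide; open, the fingers measure 123 mm over their backs; the gripper's body (75 mm by 187 mm) begins 45 mm behind the grasp point.
Start: joints at [1.335, 0.689, -0.195, 1.565, 0.157, 0.902, -0.215], TCP at [0.167, -0.602, 0.303] pointing down, gripper open.
Joint ranges: [-3.01, 3.01], [-0.46, 2.08], [-1.47, 1.51], [0.13, 2.56], [-1, 4.14], [0.04, 2.09], [-2.66, 2.66]. Speed limits (rad/s): [2.57, 2.57, 3.14, 3.14, 3.14, 3.14, 3.14].

INTERFACE

Orientations are given as a unit quaternion [x, y, z, w].
In Python, from plant import r gives the robot as it stands.
- The arm moves only by the tool play_rows, never from a script. Its arguments are lists of equal length, an entry for each row: "translation": the shift along the tool's x, y, z in m, a list of three; "delta_rot": the turn, a rotation vector about the tool's x, y, z in degrees, a list of three; "grip": the opening, from -1 (shut) to 1 (fully open). In form: {"translation": [[x, y, z], ...], "delta_rot": [[rx, ry, rz], ...], "grip": [grip, ...]}. A call has 1 to 20 rows; each row shifts and turns the commanded pose from where the row before left it, along the tool's axes as they then stand; what a row does not reach is not made up. A row lasts 1/8 s, in which the tool goes at most 62.5 mm and 10.7 degrees, less where a joint would pass 70% of its speed; a pose out of reach is approached as far as the arm can. A call with a gripper value outside its range is refused whole. The fingers move at their own pace and stop on an object; "squeeze" is the grip in N (left out, the last holds). Time passes only in rows, so rows that do not move let the fingers close. It gives the time, the measured TCP pose, the force, the opening and the grip force at its end, in the units of the state.
- r.get_state(): the state, without advancing time (a new reading comes with each control period).
- r.snapshot(name): name is "side" or "top" or "wrist"; returns the picture (400x640x3 uint8, blue, green, red); there is no depth.
- r.get_calibration(name): a dict with "intrinsics" (3x3 intrinsics, pixels), "eye" and "rotation" of the camera in the world. Camera axes: x right, y up, looking along -z (the intrinsics and any distortion apply to the point x, -y, -z); pixel columns grow to the right and rows downward; lengths in m; the calibration is good to about 2 mm. A picture is of the moment at which its call begins: read the wrist's pose just before it. get_calibration takes no time and is no camera call; for the wrist camera it gives the pose at the moment of the call.
- r.finish_job(): hands the job in; it is judged then, once.
Trained networks look in the newest picture that a camera, given by its name, has taken for a name from the list of things; names that differ only in an ending like _2 or _b are one class to them, and where a whole thing is asked for, a point or a joint stands for the part that bears it (a point fixed in the world has none). Each returns a list of dicts, best first, with "confidence" (0 to 1); they miss things now and then, are a little off and sometimes report something else, mostly with a low value. They report only what shows in the picture. A call takes as long as a camera call. They do not tell look-alikes from the thing itself.
- r.look_for(camera, target): "point" ([x, y, z] in m, in world coordinates, good to about 4 mm: the middle of the surface that is visible of it).
- r.silhouettes(camera, target): "pixels" (400x640 bool, what is visible of it).
The state is a dict: "clock": time; "q": joint angles; "qd": joint speeds; "joint_torque": joint torques, N m; "tool_pos": TCP position; "eef_rot": TCP orientation; "contact_force": force on the tool from outside, world axes, zero at the start; "moment": the same for the moment, N m; "opening": opening from 0.0 (shut) to 1.0 (fully open); "finger_force": force on a finger pad.
Only numpy, scipy, OpenCV 4.12 (cv2) and the standard library are available. Lean on these libraries where they do the work, as an engineer would, in place of code of your own. Each camera call takes 0.05 s, during which the arm holds its last target. There are 200 camera calls.

TASK

Lift the crank out of the wooden tool stand and refit it on the coffee mill: slide its stem down the mill's neck past the spring catch, turn it by feel until its cross-shaped end drops into the drive hidden inside, and press it fully home so that the catch holds it and its shoulder sits down on the neck. Do not force it: a light push is enough, and leaning on it damages the burr bearing. Leave the cup, jar, teaspoon and tin where they are, and let go of the crank when it is fitted.

Things in the scene. Friction and masses are not known exactly. Their poses are not given: they have to be found in the camera images.
- crank: Steel crank, about 0.24 kg (+-25 %). Origin on the stem's axis in the plane of the shoulder (underside of a flange 27 mm across, 5 mm thick); z up along that axis, x along the arm. The flat arm (13 mm wide, 5 to 12 mm above the shoulder) reaches to x = 94 mm; a dark wooden knob (27 mm across, top 47 mm above the shoulder) stands on it at x = 86 mm. It starts upright in the stand's hole.
- crank_grip (a point): Where to grip the crank: on its axis, 34 mm above the shoulder, in the middle of a round knurled steel barrel 22 mm across that stands from 12 to 51 mm above the shoulder. Any grip direction is free. Axes as the crank's.
- crank_drive (a point): Lower end of the crank's drive, 50 mm below the shoulder. The stem from the shoulder down: round, 13 mm across, to 37 mm, with a catch groove 8 mm wide centred 22 mm down; then, past a short taper, the drive, a cross of two blades 12.5 mm wide and 4.5 mm thick along the crank's x and y, from 40 to 50 mm; then a round pilot 7 mm across that tapers to 4.5 mm and ends 56 mm down.
- mill: Hand coffee mill fixed to the worktop by a rubber suction foot 116 mm across: brushed cylinder 82 mm across, steel dome, and on top a neck 28 mm across whose mouth is 135 mm above the worktop. Origin on its upright axis at the worktop. The neck's bore is 15.4 mm wide, countersunk to 21 mm in the top 3 mm.
- mill_mouth (a point): Centre of the mouth of the mill's neck, in the plane of its rim; z up. The crank is home when its shoulder meets this rim.
- mill_catch (a point): Outer end of the spring catch, a small stub on the side of the neck, 22 mm below the mouth. Its ball nose reaches into the bore, presses on the stem with about 7 N and snaps into the stem's groove when the crank is home. It takes roughly 3 to 8 N of downward push to pass (first with the shoulder 28 mm above the mouth, again at 18 mm), then 1 to 4 N of drag all the way.
- mill_drive (a point): Flat top of the stiffly turning burr spindle (0.04 N m), out of sight 41 mm below the mouth, with a cross-shaped socket (slots 6.4 mm wide) at a random unmeasured angle. The pilot enters at any angle, but the cross rests on top, shoulder 9 mm above the mouth, until it agrees with the slots to about 6 degrees (repeats every quarter turn: 90 degrees of turning finds it); then it sinks the last 9 mm.
- stand: Fixed beech tool stand, a block 76 x 190 x 66 mm lying along its y axis, origin under its centre. The crank stands in a loose hole at its -y end, arm pointing roughly away from the other tools: a wooden brush handle (top 62 mm above the block) at y = +4 mm and a tamper (53 mm across, top 57 mm above the block) at y = +58 mm, both fixed to the stand.
- stand_hole (a point): Mouth of the stand's crank hole, in the block's top face 66 mm above the worktop; hole 16.5 mm wide, 62 mm deep.
- cup: Small white espresso cup with a handle, 65 x 89 x 54 mm, origin at its underside; bystander behind the work.
- honey_jar: Glass jar with a yellow lid, 64 mm across and 87 mm tall, origin under its centre; bystander behind the work.
- teaspoon: Teaspoon lying flat, 138 x 28 x 12 mm, origin under its centre; bystander behind the work.
- tin: Low food tin, 76 mm across and 58 mm tall, origin under its centre; bystander behind the work.
There are look-alikes about, which are no part of the job. Several things have the shape of the crank; the one meant has the colours described above.

How it is judged:
On the way, in this order (a step that is already met when the one before it is completed fails the run):
1. the crank is lifted out of the stand, its stem clear of the wood (height (world z) of crank above 0.128 m), for 0.1 s.
2. the stem is in the mill's neck, past the catch (z of crank in the frame of mill_mouth below 0.016 m and horizontal distance between crank and mill_mouth below 0.004 m), for 0.05 s.
At the end, for the whole second after the job is handed in: The crank stands in the mill's neck, fully home: its shoulder within 2 mm of the neck's rim, its axis within 3 mm of the neck's axis and upright within 0.08 rad, at rest and released (z of crank in the frame of mill_mouth between -0.003 and 0.002 m and horizontal distance between crank and mill_mouth below 0.003 m and angle between crank's own z axis and vertical below 0.08 rad and linear speed of crank below 0.02 m/s and contact force between the fingers and crank below 0.1 N); the robot touches nothing.
It fails at once if the crank is forced: its contact forces on the mill, the catch's squeeze of about 14 N included, add up to over 40 N (a push of about 25 N) (contact force between crank and mill above 40 N).
It fails at once if the crank is tipped over or dropped on its side (angle between crank's own z axis and vertical above 0.6 rad).
It fails at once if a bystander (cup, jar, teaspoon or tin) is moved by more than 20 mm (distance of any of cup, honey_jar, teaspoon, tin from where it was at the start of the episode above 0.02 m).
It also fails if it takes over 64 s, if anything falls off the work surface, if the arm or the gripper's body presses on something with over 40 N, if the wrist force passes 120 N, or if a joint passes its speed limit or range.

## Working session

There is one attempt and no reset: what is moved stays moved. The work goes in short steps, Python scripts to look and compute and a tool call to move; the robot and the scene stay as the last step left them, time stands still between calls to the robot, and variables do not carry over. Pictures are saved under pics/ and viewed, at most 10 in all, crops included, and the job is handed in when it is done.

Besides the shell and the picture viewer there is one more tool, called after "Call:" as name(argument=value, ...) on one line, values as JSON. play_rows: Moves the arm, as the interface text tells. Its arguments: {"type":"object","properties":{"translation":{"type":"array","items":{"type":"array","items":{"type":"number"}}},"delta_rot":{"type":"array","items":{"type":"array","items":{"type":"number"}}},"grip":{"type":"array","items":{"type":"number"}},"squeeze":{"type":"number"}},"required":["translation","delta_rot","grip"]}

```bash
mkdir -p pics; ls; cat > h.py <<'E'
import numpy as np, cv2
from scipy.spatial.transform import Rotation as R
from plant import r
def ray(cal,uv):
    K=np.array(cal["intrinsics"]);d=np.linalg.inv(K)@[uv[0],uv[1],1.]
    d=np.array([d[0],-d[1],-d[2]]); d=np.array(cal["rotation"])@d
    return np.array(cal["eye"]),d/np.linalg.norm(d)
def proj(cal,p):
    q=np.array(cal["rotation"]).T@(np.array(p)-cal["eye"]); q=np.array(cal["intrinsics"])@[q[0],-q[1],-q[2]]
    return q[:2]/q[2]
def tri(rs):
    A=np.zeros((3,3));b=np.zeros(3)
    for o,d in rs:
        M=np.eye(3)-np.outer(d,d);A+=M;b+=M@o
    x=np.linalg.solve(A,b); return x,[np.linalg.norm((np.eye(3)-np.outer(d,d))@(x-o)) for o,d in rs]
def atz(cal,uv,z):
    o,d=ray(cal,uv); return o+d*(z-o[2])/d[2]
E
python3 - <<'E'
from h import *
s=r.get_state();print(s["clock"],s["tool_pos"],s["eef_rot"],s["contact_force"],s["opening"])
for c in ["side","top"]:
    im=r.snapshot(c);cv2.imwrite(f"pics/{c}0.png",im)
    cal=r.get_calibration(c);print(c,cal)
    for t in ["crank","crank_grip","crank_drive","mill","mill_mouth","mill_catch","stand","stand_hole"]:
        try:
            for d in r.look_for(c,t)[:4]: print(t,np.round(d["point"],3),round(d["confidence"],2),proj(cal,d["point"]).round())
        except Exception as e: print(t,e)
E
```

```text
pics
0.0 [ 0.16639937 -0.60189893  0.30191881] [ 9.90906061e-01  1.34552298e-01 -2.04309953e-04 -9.03570679e-04] [-0.2390635   0.24878903  0.44235688] 1.0006985755232645
side {'intrinsics': array([[395.04012219,   0.        , 323.12345469],
       [  0.        , 395.04012219, 206.42322319],
       [  0.        ,   0.        ,   1.        ]]), 'eye': array([ 0.25871758, -0.81572588,  0.45396781]), 'rotation': array([ 0.5432578 , -0.10881597, -0.17101272,  0.81472983])}
crank matmul: Input operand 1 has a mismatch in its core dimension 0, with gufunc signature (n?,k),(k,m?)->(n?,m?) (size 3 is different from 4)
crank_grip matmul: Input operand 1 has a mismatch in its core dimension 0, with gufunc signature (n?,k),(k,m?)->(n?,m?) (size 3 is different from 4)
crank_drive matmul: Input operand 1 has a mismatch in its core dimension 0, with gufunc signature (n?,k),(k,m?)->(n?,m?) (size 3 is different from 4)
mill matmul: Input operand 1 has a mismatch in its core dimension 0, with gufunc signature (n?,k),(k,m?)->(n?,m?) (size 3 is different from 4)
mill_mouth matmul: Input operand 1 has a 
[... 1179 characters left out ...]
1 has a mismatch in its core dimension 0, with gufunc signature (n?,k),(k,m?)->(n?,m?) (size 3 is different from 4)
mill matmul: Input operand 1 has a mismatch in its core dimension 0, with gufunc signature (n?,k),(k,m?)->(n?,m?) (size 3 is different from 4)
mill_mouth matmul: Input operand 1 has a mismatch in its core dimension 0, with gufunc signature (n?,k),(k,m?)->(n?,m?) (size 3 is different from 4)
stand matmul: Input operand 1 has a mismatch in its core dimension 0, with gufunc signature (n?,k),(k,m?)->(n?,m?) (size 3 is different from 4)
stand_hole matmul: Input operand 1 has a mismatch in its core dimension 0, with gufunc signature (n?,k),(k,m?)->(n?,m?) (size 3 is different from 4)
```

Rotation is a quaternion; fix the helper.

```bash
sed -i 's/np.array(cal\["rotation"\])/R.from_quat(cal["rotation"]).as_matrix()/' h.py
python3 - <<'E'
from h import *
for c in ["side","top"]:
    cal=r.get_calibration(c)
    for t in ["crank","crank_grip","mill","mill_mouth","mill_catch","stand","stand_hole"]:
        for d in r.look_for(c,t)[:4]: print(c,t,np.round(d["point"],3),round(d["confidence"],2),proj(cal,d["point"]).round())
E
```

```text
side crank [ 0.719 -0.37   0.042] 0.64 [463. 290.]
side crank [ 0.475 -0.315  0.093] 0.62 [325. 282.]
side crank [ 0.462 -0.028  0.016] 0.53 [270. 247.]
side crank_grip [ 0.479 -0.319  0.094] 0.8 [328. 282.]
side crank_grip [ 0.467 -0.028  0.018] 0.79 [272. 246.]
side mill [0.532 0.13  0.056] 0.59 [278. 203.]
side mill_mouth [0.527 0.134 0.052] 0.63 [276. 204.]
side mill_catch [0.53  0.132 0.057] 0.71 [277. 203.]
side stand [ 0.485 -0.274  0.062] 0.61 [321. 283.]
side stand [ 0.476 -0.314  0.091] 0.24 [325. 282.]
side stand_hole [ 0.483 -0.27   0.066] 0.87 [319. 280.]
top crank [ 0.468 -0.022  0.021] 0.84 [291. 239.]
top crank [ 0.472 -0.32   0.101] 0.56 [421. 236.]
top crank_grip [ 0.468 -0.024  0.018] 0.96 [292. 239.]
top crank_grip [0.534 0.148 0.085] 0.17 [215. 213.]
top mill [0.536 0.145 0.08 ] 0.9 [216. 212.]
top mill_mouth [0.537 0.148 0.082] 0.93 [215. 212.]
top stand [ 0.496 -0.229  0.066] 0.92 [377. 226.]
top stand_hole [ 0.495 -0.225  0.064] 0.79 [376. 226.]
```

View pics/side0.png

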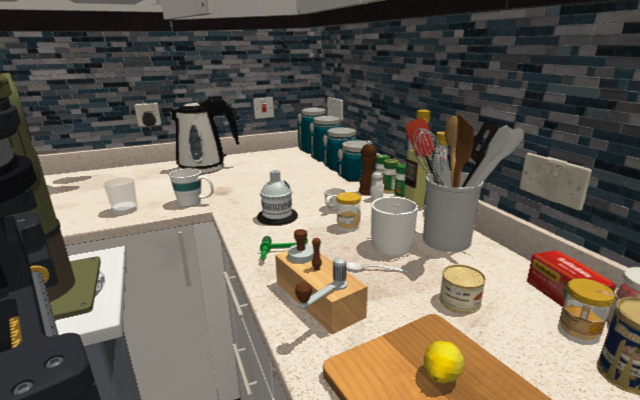

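View pics/top0.png

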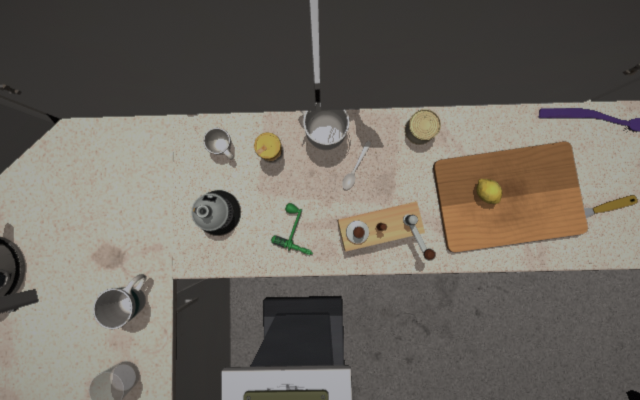

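Side view: steel crank with a dark knob in the stand, barrel (340,268), knob (303,293); top view: barrel (411,220), knob (429,254). The look-alikes are green, at top (292,243) / side (285,246), and purple, at top (590,115). The steel one in the stand fits the description. I'll confirm it in an enlarged crop, with the mill alongside.

```bash
python3 - <<'E'
from h import *
s=cv2.imread("pics/side0.png");t=cv2.imread("pics/top0.png")
def c(im,x,y,w,h,k): return cv2.resize(im[y:y+h,x:x+w],(400,300),interpolation=cv2.INTER_CUBIC)
a=np.vstack([np.hstack([c(s,280,245,100,75,4),c(t,375,195,100,75,4)]),np.hstack([c(s,235,160,100,75,4),c(t,170,175,100,75,4)])])
cv2.imwrite("pics/crop1.png",a)
E
```

```text
(no output)
```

View pics/crop1.png

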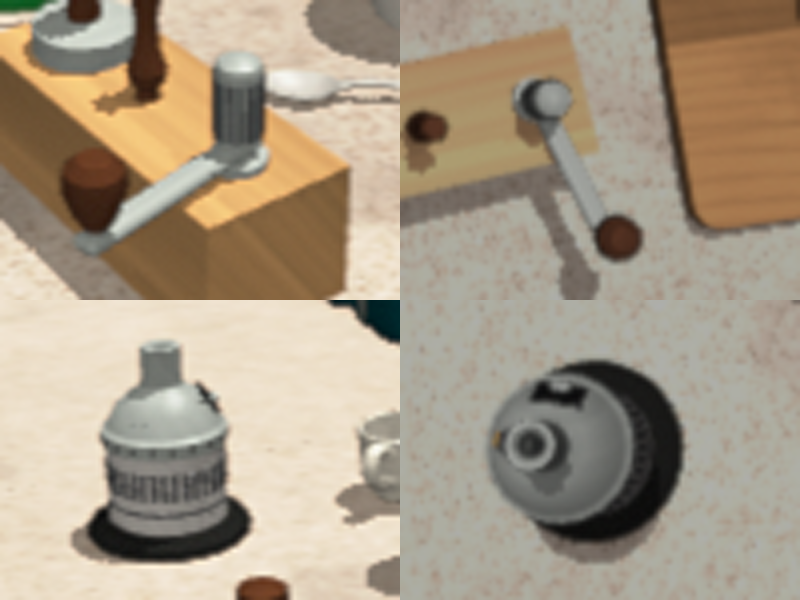

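The crop confirms it: steel crank with a knurled barrel and dark knob in the stand, barrel top at side (339.6,260.5) and top (412.7,220). The mill mouth is at side (275.2,171.5) and top (202.7,210.7).

```bash
python3 - <<'E'
from h import *
S,T=r.get_calibration("side"),r.get_calibration("top")
for n,a,b in [("barreltop",(339.5,260.3),(412.5,219.8)),("knobtop",(303.3,285),(429.2,254)),("mouth",(275,171.4),(202.5,210.5))]:
    x,e=tri([ray(S,a),ray(T,b)]);print(n,x.round(4),np.round(e,4))
print("mouth@.135",atz(T,(202.5,210.5),.135),"barrel@.117",atz(T,(412.5,219.8),.117))
s=r.get_state();M=R.from_quat(s["eef_rot"]).as_matrix();print(s["clock"],s["tool_pos"],M.round(3))
c=r.get_calibration("wrist");print((c["eye"]-s["tool_pos"])@M,(M.T@R.from_quat(c["rotation"]).as_matrix()).round(3),c["intrinsics"])
E
```

```text
barreltop [ 0.5081 -0.2993  0.1165] [0.0005 0.0005]
knobtop [ 0.4313 -0.3338  0.1102] [0.0004 0.0004]
mouth [0.5387 0.1615 0.1344] [0.0002 0.0002]
mouth@.135 [0.53878525 0.16129923 0.135     ] barrel@.117 [ 0.50764507 -0.29900477  0.117     ]
1.6 [ 0.16662671 -0.60239681  0.30274889] [[ 0.964  0.267  0.   ]
 [ 0.267 -0.964 -0.   ]
 [ 0.     0.    -1.   ]]
[ 0.06898487 -0.00011726 -0.08146154] [[ 0.001  0.964  0.267]
 [ 1.    -0.001 -0.   ]
 [-0.     0.267 -0.964]] [[281.23965652   0.         320.38561749]
 [  0.         281.23965652 201.03555794]
 [  0.           0.           1.        ]]
```

Call:
play_rows(translation=[[0.041,-0.0201,0.005],[0.041,-0.0201,0.005],[0.041,-0.0201,0.005],[0.041,-0.0201,0.005],[0.041,-0.0201,0.005],[0.041,-0.0201,0.005],[0.041,-0.0201,0.005],[0.041,-0.0201,0.005],[0.041,-0.0201,0.005],[0.041,-0.0201,0.005],[0,0,0],[0,0,0]], delta_rot=[[0,0,0],[0,0,0],[0,0,0],[0,0,0],[0,0,0],[0,0,0],[0,0,0],[0,0,0],[0,0,0],[0,0,0],[0,0,-8.7],[0,0,0]], grip=[0.2,0.2,0.2,0.2,0.2,0.2,0.2,0.2,0.2,0.2,0.2,0.2], squeeze=30)

```text
clock: 3.1
tool_pos: [0.5084, -0.2991, 0.2526]
eef_rot: [0.978, 0.209, -0.0, -0.0]
contact_force: [0.0, -0.3, -0.0]
opening: 0.6
finger_force: 0.0
```

```bash
cat >> h.py <<'E'
def st():
    s=r.get_state();M=R.from_quat(s["eef_rot"]).as_matrix()
    print("t",round(s["clock"],2),"tcp",s["tool_pos"].round(4),"yaw_y",np.degrees(np.arctan2(M[1,1],M[0,1])).round(2),"z",M[:,2].round(4),"q",np.round(s["q"],2),"F",np.round(s["contact_force"],1),"open",round(s["opening"],3),"ff",np.round(s["finger_force"],1))
    return s,M
E
python3 - <<'E'
from h import *
s,M=st()
im=r.snapshot("wrist");c=r.get_calibration("wrist");np.save("w1.npy",np.r_[c["eye"],c["rotation"]])
print(proj(c,[.508,-.2993,.117]),proj(c,[.508,-.2993,.071]),proj(c,[.4313,-.3338,.113]))
cv2.imwrite("pics/w1.png",im)
E
```

```text
t 3.1 tcp [ 0.5084 -0.2991  0.2526] yaw_y -65.87 z [-1.e-04  2.e-04 -1.e+00] q [ 0.55  0.7  -0.17  1.73  0.16  0.72 -0.85] F [ 0.  -0.3 -0. ] open 0.6 ff 0.0
[319.71529961 211.14595294] [319.80947918 196.78667145] [320.11229628 298.6754698 ]
```

View pics/w1.png

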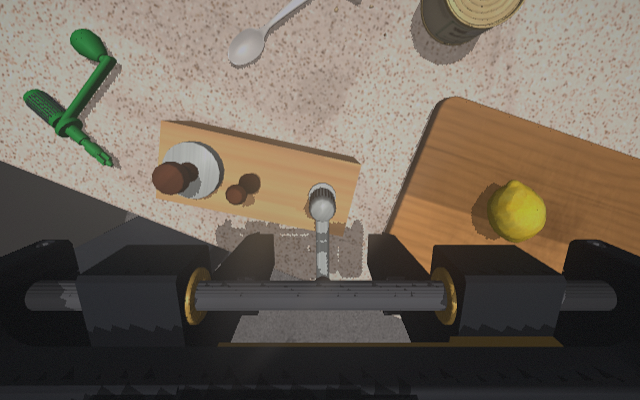

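Barrel top sits at (321,209) against a predicted (320,211), so the position agrees to about 1.5 mm. Descending.

Call:
play_rows(translation=[[0.001,0,0.03],[0,0,0.03],[0,0,0.025],[0,0,0.0145],[0,0,0.006],[0,0,0],[0,0,0],[0,0,0],[0,0,0],[0,0,0],[0,0,0]], delta_rot=[[0,0,0],[0,0,0],[0,0,0],[0,0,0],[0,0,0],[0,0,0],[0,0,0],[0,0,0],[0,0,0],[0,0,0],[0,0,0]], grip=[0.2,0.2,0.2,0.2,0.2,-1,-1,-1,-1,-1,-1], squeeze=50)

```text
clock: 4.53
tool_pos: [0.5097, -0.2993, 0.1478]
eef_rot: [0.978, 0.209, 0.001, 0.001]
contact_force: [1.0, -0.3, 5.4]
opening: 0.238
finger_force: 50.0
```

```bash
python3 -c "
from h import *
st()"
```

```text
t 4.53 tcp [ 0.5097 -0.2993  0.1478] yaw_y -65.84 z [ 1.5e-03 -9.0e-04 -1.0e+00] q [ 0.53  0.86 -0.13  1.79  0.2   0.5  -0.88] F [ 1.  -0.3  5.4] open 0.238 ff 50.0
```

Call:
play_rows(translation=[[0,0,-0.01],[0,0,-0.025],[0,0,-0.03],[0,0,-0.03],[0,0,-0.03],[0,0,-0.02],[0,0,-0.01],[0,0,0]], delta_rot=[[0,0,0],[0,0,0],[0,0,0],[0,0,0],[0,0,0],[0,0,0],[0,0,0],[0,0,0]], grip=[-1,-1,-1,-1,-1,-1,-1,-1])

```text
clock: 5.52
tool_pos: [0.5089, -0.2989, 0.3023]
eef_rot: [0.978, 0.209, -0.0, -0.0]
contact_force: [0.0, -0.3, -1.5]
opening: 0.233
finger_force: 50.0
```

```bash
python3 - <<'E'
from h import *
s,M=st()
print(M.T@(np.array([.5387,.1615,.303])-s["tool_pos"]))
im=r.snapshot("side");a=im[100:350,220:440]
im2=r.snapshot("wrist")[100:350]
a=cv2.resize(a,None,fx=2.2,fy=2.2,interpolation=cv2.INTER_CUBIC);cv2.imwrite("pics/lift.png",a)
E
```

```text
t 5.53 tcp [ 0.5089 -0.2989  0.3023] yaw_y -65.84 z [-0. -0. -1.] q [ 0.56  0.64 -0.18  1.68  0.14  0.84 -0.83] F [ 0.  -0.3 -1.5] open 0.233 ff 50.0
[ 0.21556708 -0.40785145 -0.00065499]
```

View pics/lift.png

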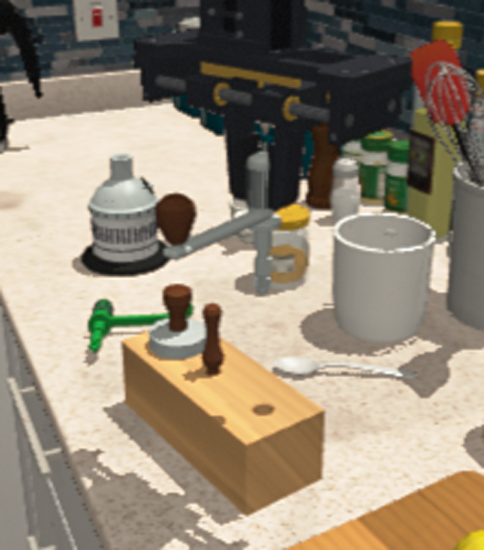

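The lift picture shows the crank upright in the fingers with its stem clear of the stand. Moving over the mill.

Call:
play_rows(translation=[[0.0109,-0.0204,0],[0.0217,-0.0408,0],[0.0217,-0.0408,0],[0.0217,-0.0408,0],[0.0217,-0.0408,0],[0.0217,-0.0408,0],[0.0217,-0.0408,0],[0.0217,-0.0408,0],[0.0217,-0.0408,0],[0.0217,-0.0408,0],[0.0109,-0.0204,0],[0,0,0.013],[0,0,0],[0,0,0]], delta_rot=[[0,0,0],[0,0,0],[0,0,0],[0,0,0],[0,0,0],[0,0,0],[0,0,0],[0,0,0],[0,0,0],[0,0,0],[0,0,0],[0,0,0],[0,0,0],[0,0,0]], grip=[-1,-1,-1,-1,-1,-1,-1,-1,-1,-1,-1,-1,-1,-1])

```text
clock: 7.38
tool_pos: [0.54, 0.1603, 0.2888]
eef_rot: [0.978, 0.208, -0.001, 0.001]
contact_force: [-0.1, -0.6, -2.8]
opening: 0.236
finger_force: 50.0
```

```bash
python3 - <<'E'
from h import *
s,M=st()
S=r.snapshot("side");W=r.snapshot("wrist");c=r.get_calibration("wrist")
np.save("w2.npy",np.r_[c["eye"],c["rotation"]])
sc=r.get_calibration("side")
p=np.array([.5387,.1615,.135]);print("mouth side",proj(sc,p),"wrist",proj(c,p))
a=cv2.resize(S[110:210,230:330],(400,400),interpolation=cv2.INTER_CUBIC)
x,y=np.round(proj(c,p)).astype(int);print(x,y)
x0,y0=x-50,max(0,y-60)
b=cv2.resize(W[y0:y0+100,x0:x0+100],(400,400),interpolation=cv2.INTER_CUBIC);print(x0,y0)
cv2.imwrite("pics/hov.png",np.hstack([a,b]));cv2.imwrite("w2.png",W);cv2.imwrite("s2.png",S)
E
```

```text
t 7.38 tcp [0.54   0.1603 0.2888] yaw_y -65.99 z [-0.0011 -0.0015 -1.    ] q [-0.3   0.62 -0.12  1.77  0.11  0.75 -1.63] F [-0.1 -0.6 -2.8] open 0.236 ff 50.0
mouth side [275.064394   171.19679879] wrist [318.70485412 206.50786111]
319 207
269 147
```

View pics/hov.png

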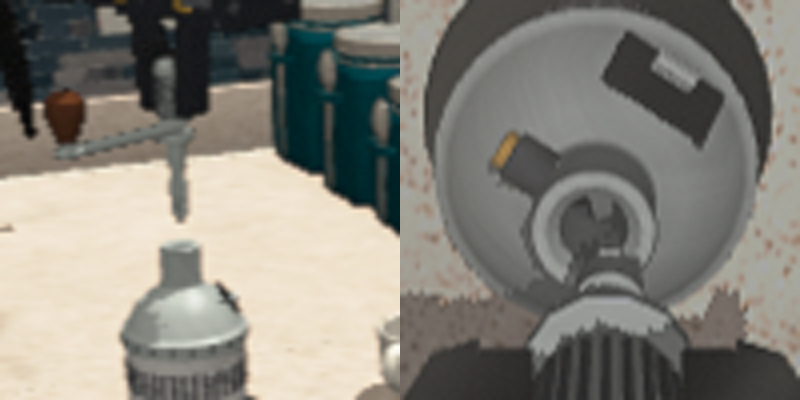

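```bash
python3 - <<'E'
from h import *
sc=r.get_calibration("side");v=np.load("w2.npy");c={"eye":v[:3],"rotation":v[3:],"intrinsics":r.get_calibration("wrist")["intrinsics"]}
zs=.2888-.0818
for x,y in [(.5387,.1603),(.5387,.1615)]:
  for h in [.051,.034,0,-.04,-.056]:
    p=[x,y,zs+h];a=proj(sc,p);b=proj(c,p);print(h,((a-[230,110])*4).round(1),((b-[269,147])*4+[400,0]).round(1))
S=cv2.imread("s2.png");W=cv2.imread("w2.png")
a=cv2.resize(S[115:180,245:295],(500,650)[:2],interpolation=cv2.INTER_CUBIC)[:600,:390]
b=cv2.resize(W[170:230,300:340],(400,600),interpolation=cv2.INTER_CUBIC)
cv2.imwrite("pics/hov2.png",np.hstack([a,b]))
E
```

```text
0.051 [170.1  60.3] [603.1 552.1]
0.034 [171.6  86.9] [603.3 478.4]
0 [174.6 139.1] [603.5 372. ]
-0.04 [178.1 198.8] [603.7 288.3]
-0.056 [179.4 222.2] [603.8 262.6]
0.051 [169.5  59.9] [593.4 548.3]
0.034 [171.1  86.5] [594.7 475. ]
0 [174.1 138.7] [596.5 369.1]
-0.04 [177.6 198.3] [598.  285.8]
-0.056 [178.9 221.7] [598.4 260.3]
```

View pics/hov2.png

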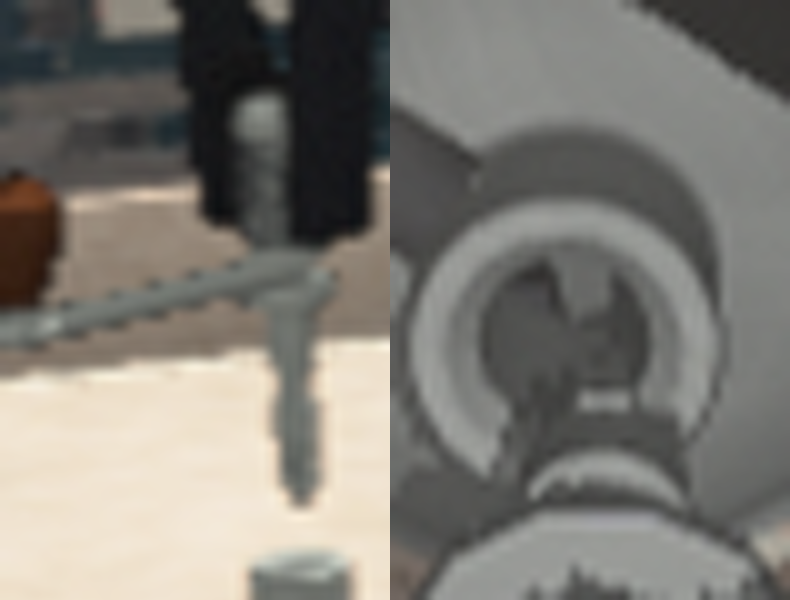

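The 10x crop shows the barrel top at side (271.2,124.5), the pilot tip at (275.2,165.3) and the mouth at (275,171.5). The arm appears to sag 2–3°. I'll turn it square to the side camera to measure that properly.

Call:
play_rows(translation=[[0,0,0],[0,0,0],[0,0,0],[0,0,0],[0,0,0],[0,0,0]], delta_rot=[[0,0,10],[0,0,10],[0,0,10],[0,0,10],[0,0,0],[0,0,0]], grip=[-1,-1,-1,-1,-1,-1])

```text
clock: 8.22
tool_pos: [0.5403, 0.1619, 0.2894]
eef_rot: [0.991, -0.137, 0.0, -0.0]
contact_force: [-0.2, 0.4, -2.5]
opening: 0.232
finger_force: 50.0
```

```bash
cat > m.py <<'E'
from h import *
s,M=st()
S=r.snapshot("side");sc=r.get_calibration("side");t=s["tool_pos"]
u=R.from_quat(sc["rotation"]).as_matrix()[:,0];print("img right",u.round(3),"dot tool x",(u@M[:,0]).round(3))
for h in [.132,.115,.081,.0818-.005,.0818+.04,.0818+.056]:
    pass
for n,h in [("btop",.0308),("grip",.0478),("shoulder",.0818),("tip",.1378)]:
    p=t-[0,0,h];print(n,proj(sc,p).round(2),"px/m",((proj(sc,p+.01*u)-proj(sc,p))[0]/.01).round(1))
S=S.astype(float)
for row in range(119,174): print(row,"".join(f"{int(v):4d}" for v in S[row,262:290].mean(1)))
cv2.imwrite("s3.png",S)
E
python3 m.py
```

```text
t 8.22 tcp [0.5403 0.1619 0.2894] yaw_y -105.7 z [ 3.e-04  1.e-04 -1.e+00] q [-0.42  0.62  0.08  1.78 -0.07  0.74 -2.15] F [-0.2  0.4 -2.5] open 0.232 ff 50.0
img right [ 0.918 -0.397 -0.008] dot tool x 0.991
btop [272.93 124.68] px/m 392.4
grip [273.31 131.32] px/m 389.9
shoulder [274.06 144.35] px/m 384.9
tip [275.25 165.1 ] px/m 376.9
119   49  55  54  42  39  39  35  29  26  28  27  27  29  27  34  45  44  45  44  45  46  45  49  52  40  44  49  48
120   49  50  53  54  43  44  39  27  27  27  26  28  26  29  40  50  51  55  55  55  62  60  61  63  58  56  57  67
121   54  52  61  65  54  56  47  29  25  28  29  27  28  28  41  53  51  54  55  54  56  55  55  54  54  54  60  68
122   77  75  79  77  70  54  46  29  27  27  26  28  28  29  39  52  53  53  55  54  54  54  52  53  53  59  66  66
123   85  83  84  83  70  54  44  29  26  27  27  27  26  26  23  37  54  54  54  53  50  52  52  53  53  55  56  63
124   83  83  83  76  62  55  45  28  25  28  26  27  28  27  24  36  55  52  46  49  46  41  44  46  43  42  46  58
125   76  76  76  66  53  58  50  29  27  28  26  28  29  
[... 5092 characters left out ...]
9  225 227 228 227 228 228 228 227 226 224 222 222 218 217 217 217 220 223 225 225 224 223 223 223 223 223 222 222
170  224 225 227 227 227 227 226 222 216 210 202 196 188 182 179 183 197 216 222 224 223 222 222 221 222 222 223 222
171  226 227 227 227 227 228 227 206 155 164 178 165 152 149 152 166 182 190 200 223 224 223 223 222 222 221 222 222
172  226 225 224 224 224 225 224 197 119 120 148 163 152 153 165 168 134 137 190 222 223 223 223 222 221 220 221 220
173  224 224 223 222 222 223 222 200 128 107 112 113 109 110 113 114 110 123 178 221 221 220 219 218 219 219 221 221[ WARN:0@1.306] global loadsave.cpp:1063 imwrite_ Unsupported depth image for selected encoder is fallbacked to CV_8U.
```

```bash
cat > fit.py <<'E'
from h import *
import sys
s=r.get_state();M=R.from_quat(s["eef_rot"]).as_matrix();t=s["tool_pos"];sc=r.get_calibration("side")
S=cv2.imread("s3.png").astype(float).mean(2)
for row in range(128,156): print(row,"".join(f"{int(v):4d}" for v in S[row,234:264]))
for tilt in [0,2,4]:
  for off in [0,-.002]:
    C=M@R.from_euler("y",tilt,degrees=True).as_matrix()   # sag: +y
    g=t+M@[off,0,.045+.0018-.0008]
    def P(x,z,y=0): return proj(sc,g+C@np.array([-x,y,-(z-.034)])).round(2)
    print(tilt,off,"arm bot edge x=.03,.07,.094:",P(.03,.005,.0065),P(.07,.005,.0065),P(.094,.005,0),"top edge",P(.03,.012,.0065),P(.065,.012,.0065),"knobtop",P(.086,.047),"stem 0,-.02,-.056",P(0,0),P(0,-.02),P(0,-.056))
E
python3 fit.py
```

```text
128   16  26  33  41  43  41  37  37  43  66  91  92  89  91  91  90  88  76  63  62  63  57  48  45  48  53  51  42  42  45
129   34  42  45  46  43  42  40  37  38  63  91  91  90  89  89  89  82  71  66  65  63  62  55  52  54  62  64  50  58  67
130   42  46  45  44  43  43  40  39  35  58  84  86  88  87  86  83  77  69  75  71  71  80  79  79  79  81  83  81  80  76
131   38  41  42  42  40  38  36  34  31  51  73  79  83  86  82  76  77  75  76  78  80  79  80  79  79  80  79  79  79  76
132   36  38  38  39  37  37  35  33  34  53  75  78  79  81  78  77  77  77  80  79  80  79  80  79  79  77  77  79  82  84
133   35  38  39  38  39  37  34  33  32  50  73  77  78  77  78  77  78  82  85  90  92  91  95 102 107 109 108 113 123 132
134   34  36  36  37  38  35  33  31  32  63  90  93  98 104 110 109 113 123 131 143 143 146 155 171 184 197 192 189 183 177
135   24  33  36  36  36  35  33  31  42 112 158 156 168 182 198 198 193 187 180 178 169 161 152 142 143 143 138 141 146 144
136   20  31  35  37  35  35  31  31  54 123 168 162 155 146 144 143 142 142 140 141 142 140 138 135
[... 2986 characters left out ...]
,-.056 [274.48 143.66] [275.17 151.16] [276.4  164.38]
2 -0.002 arm bot edge x=.03,.07,.094: [261.85 143.25] [246.11 144.41] [236.77 144.51] top edge [261.56 140.56] [247.76 141.57] knobtop [237.84 127.97] stem 0,-.02,-.056 [273.7  143.69] [274.4  151.19] [275.64 164.42]
4 0 arm bot edge x=.03,.07,.094: [263.08 143.58] [247.43 145.28] [238.14 145.69] top edge [262.7  140.91] [248.98 142.39] knobtop [238.63 129.14] stem 0,-.02,-.056 [274.93 143.61] [275.89 151.09] [277.59 164.27]
4 -0.002 arm bot edge x=.03,.07,.094: [262.29 143.61] [246.63 145.31] [237.35 145.72] top edge [261.92 140.94] [248.18 142.42] knobtop [237.83 129.16] stem 0,-.02,-.056 [274.16 143.64] [275.13 151.12] [276.83 164.3 ]
```

The arm edge and stem lines fit a sag under 0.5°, with the crank axis 1.8 mm behind the TCP along tool x. That puts the axis within 1 mm of the mouth, so I'll make a small shift and start down.

Call:
play_rows(translation=[[0.0003,0.0009,0.005],[0,0,0.007],[0,0,0.007],[0,0,0.006],[0,0,0.003],[0,0,0]], delta_rot=[[0,0,0],[0,0,0],[0,0,0],[0,0,0],[0,0,0],[0,0,0]], grip=[-1,-1,-1,-1,-1,-1])

```text
clock: 9.02
tool_pos: [0.5401, 0.1616, 0.2609]
eef_rot: [0.99, -0.138, -0.0, -0.0]
contact_force: [0.4, -0.0, -3.1]
opening: 0.234
finger_force: 50.0
```

Call:
play_rows(translation=[[0,0,0.003],[0,0,0.003],[0,0,0.003],[0,0,0]], delta_rot=[[0,0,0],[0,0,0],[0,0,0],[0,0,0]], grip=[-1,-1,-1,-1])

```text
clock: 9.52
tool_pos: [0.5402, 0.1614, 0.2519]
eef_rot: [0.99, -0.138, -0.0, -0.0]
contact_force: [-0.9, 1.6, -3.1]
opening: 0.232
finger_force: 50.0
```

Call:
play_rows(translation=[[0,0,0.002],[0,0,0.002],[0,0,0.002],[0,0,0.002],[0,0,0]], delta_rot=[[0,0,0],[0,0,0],[0,0,0],[0,0,0],[0,0,0]], grip=[-1,-1,-1,-1,-1])

```text
clock: 10.15
tool_pos: [0.5402, 0.1614, 0.2439]
eef_rot: [0.99, -0.138, -0.0, -0.0]
contact_force: [0.5, 3.4, -3.5]
opening: 0.236
finger_force: 50.0
```

Call:
play_rows(translation=[[0,0,0.002],[0,0,0.002],[0,0,0.0015],[0,0,0]], delta_rot=[[0,0,0],[0,0,0],[0,0,0],[0,0,0]], grip=[-1,-1,-1,-1])

```text
clock: 10.65
tool_pos: [0.5402, 0.1614, 0.2385]
eef_rot: [0.99, -0.138, -0.0, -0.0]
contact_force: [-0.2, 3.4, -2.9]
opening: 0.237
finger_force: 50.0
```

Call:
play_rows(translation=[[0,0,0.0015],[0,0,0.0015],[0,0,0.0015],[0,0,0.0015],[0,0,0]], delta_rot=[[0,0,0],[0,0,0],[0,0,0],[0,0,0],[0,0,0]], grip=[-1,-1,-1,-1,-1])

```text
clock: 11.28
tool_pos: [0.5402, 0.1613, 0.2325]
eef_rot: [0.99, -0.138, -0.0, -0.0]
contact_force: [-0.1, 4.5, -2.0]
opening: 0.236
finger_force: 50.0
```

Call:
play_rows(translation=[[0,0,0.001],[0,0,0.001],[0,0,0.001],[0,0,0]], delta_rot=[[0,0,0],[0,0,0],[0,0,0],[0,0,0]], grip=[-1,-1,-1,-1])

```text
clock: 11.78
tool_pos: [0.5402, 0.1613, 0.2296]
eef_rot: [0.99, -0.138, -0.0, 0.0]
contact_force: [-0.2, 4.1, -1.6]
opening: 0.237
finger_force: 50.0
```

Call:
play_rows(translation=[[0,-0.0005,0.001],[0,0,0.001],[0,0,0.0008],[0,0,0]], delta_rot=[[0,0,0],[0,0,0],[0,0,0],[0,0,0]], grip=[-1,-1,-1,-1])

```text
clock: 12.28
tool_pos: [0.5402, 0.1615, 0.2267]
eef_rot: [0.99, -0.138, -0.0, 0.0]
contact_force: [-1.4, 3.6, -1.8]
opening: 0.234
finger_force: 50.0
```

Call:
play_rows(translation=[[0,0,0.0006],[0,0,0.0004],[0,0,0]], delta_rot=[[0,0,0],[0,0,0],[0,0,0]], grip=[-1,-1,-1])

```text
clock: 12.65
tool_pos: [0.5403, 0.1615, 0.2258]
eef_rot: [0.99, -0.138, -0.0, 0.0]
contact_force: [0.4, 3.3, -0.4]
opening: 0.236
finger_force: 50.0
```

Call:
play_rows(translation=[[0,0,0.0005],[0,0,0.0005],[0,0,0]], delta_rot=[[0,0,0],[0,0,0],[0,0,0]], grip=[-1,-1,-1])

```text
clock: 13.02
tool_pos: [0.5406, 0.1615, 0.2255]
eef_rot: [0.99, -0.138, 0.0, -0.0]
contact_force: [-2.3, 2.3, 4.5]
opening: 0.237
finger_force: 50.0
```

Call:
play_rows(translation=[[0,0,0],[0,0,0],[0,0,0],[0,0,0],[0,0,0],[0,0,0],[0,0,0],[0,0,0]], delta_rot=[[0,0,-3],[0,0,-3],[0,0,-3],[0,0,-3],[0,0,-3],[0,0,-3],[0,0,-3],[0,0,-3]], grip=[-1,-1,-1,-1,-1,-1,-1,-1])

```text
clock: 14.02
tool_pos: [0.5404, 0.162, 0.2253]
eef_rot: [0.997, 0.072, 0.0, -0.0]
contact_force: [-3.4, 3.7, 4.6]
opening: 0.233
finger_force: 50.0
```

```bash
python3 -c "
from h import *
s,M=st();print(s['moment'])"
```

```text
t 14.03 tcp [0.5404 0.162  0.2253] yaw_y -81.73 z [ 5.e-04  6.e-04 -1.e+00] q [-0.34  0.71 -0.05  1.83  0.06  0.6  -1.86] F [-3.4  3.7  4.6] open 0.233 ff 50.0
[ 0.79400162  0.58448978 -0.04276834]
```

Call:
play_rows(translation=[[-0.0002,-0.0006,0],[0,-0.0001,0],[0,-0.0001,0],[0,-0.0001,0],[0,-0.0001,0],[0,-0.0001,0],[0,-0.0001,0],[0,-0.0001,0]], delta_rot=[[0,0,-3],[0,0,-3],[0,0,-3],[0,0,-3],[0,0,-3],[0,0,-3],[0,0,-3],[0,0,-3]], grip=[-1,-1,-1,-1,-1,-1,-1,-1])

```text
clock: 15.02
tool_pos: [0.5396, 0.1624, 0.2242]
eef_rot: [0.96, 0.279, -0.001, 0.0]
contact_force: [-1.3, 1.4, -2.4]
opening: 0.232
finger_force: 50.0
```

The vertical force has gone and the tool sank 1 mm, so the cross has found the slots. Lowering.

Call:
play_rows(translation=[[0,0,0.001],[0,0,0.001],[0,0,0]], delta_rot=[[0,0,0],[0,0,0],[0,0,0]], grip=[-1,-1,-1])

```text
clock: 15.4
tool_pos: [0.5396, 0.1626, 0.2225]
eef_rot: [0.961, 0.277, -0.0, 0.0]
contact_force: [-1.9, 0.2, -2.1]
opening: 0.235
finger_force: 50.0
```

Call:
play_rows(translation=[[0,0,0.001],[0,0,0.001],[0,0,0]], delta_rot=[[0,0,0],[0,0,0],[0,0,0]], grip=[-1,-1,-1])

```text
clock: 15.78
tool_pos: [0.5397, 0.1628, 0.2207]
eef_rot: [0.961, 0.277, -0.0, 0.0]
contact_force: [-1.4, -0.1, -2.4]
opening: 0.233
finger_force: 50.0
```

Call:
play_rows(translation=[[0,0,0.001],[0,0,0.001],[0,0,0]], delta_rot=[[0,0,0],[0,0,0],[0,0,0]], grip=[-1,-1,-1])

```text
clock: 16.15
tool_pos: [0.5399, 0.163, 0.2187]
eef_rot: [0.961, 0.277, -0.0, -0.0]
contact_force: [-2.0, 1.0, -3.6]
opening: 0.238
finger_force: 50.0
```

Call:
play_rows(translation=[[0,0,0.0006],[0,0,0.0006],[0,0,0]], delta_rot=[[0,0,0],[0,0,0],[0,0,0]], grip=[-1,-1,-1])

```text
clock: 16.52
tool_pos: [0.5399, 0.1631, 0.2177]
eef_rot: [0.961, 0.277, 0.0, -0.0]
contact_force: [-1.3, 2.0, -1.5]
opening: 0.233
finger_force: 50.0
```

Call:
play_rows(translation=[[0,0,0.0006],[0,0,0.0005],[0,0,0]], delta_rot=[[0,0,0],[0,0,0],[0,0,0]], grip=[-1,-1,-1])

```text
clock: 16.9
tool_pos: [0.54, 0.1631, 0.2168]
eef_rot: [0.961, 0.277, 0.0, -0.0]
contact_force: [-1.7, 2.5, 0.4]
opening: 0.239
finger_force: 50.0
```

Call:
play_rows(translation=[[0,0,0.0005],[0,0,0]], delta_rot=[[0,0,0],[0,0,0]], grip=[-1,-1])

```text
clock: 17.15
tool_pos: [0.54, 0.1632, 0.2168]
eef_rot: [0.961, 0.277, 0.0, -0.0]
contact_force: [-2.4, 1.3, 5.4]
opening: 0.235
finger_force: 50.0
```

TCP stops at .2168 with about 8 N, right at the predicted home height. Releasing.

Call:
play_rows(translation=[[0,0,0],[0,0,0],[0,0,0],[0,0,0],[0,0,-0.01],[0,0,-0.03],[0,0,-0.04],[0,0,-0.03],[0,0,0],[0,0,0]], delta_rot=[[0,0,0],[0,0,0],[0,0,0],[0,0,0],[0,0,0],[0,0,0],[0,0,0],[0,0,0],[0,0,0],[0,0,0]], grip=[0.1,0.1,0.1,0.1,0.1,0.1,0.1,0.1,0.1,0.1])

```text
clock: 18.4
tool_pos: [0.5394, 0.1627, 0.3258]
eef_rot: [0.961, 0.277, -0.0, 0.0]
contact_force: [-0.1, 0.9, -1.0]
opening: 0.548
finger_force: 0.0
```

```bash
python3 - <<'E'
from h import *
s,M=st()
S=r.snapshot("side");W=r.snapshot("wrist")
a=cv2.resize(S[120:220,225:325],(400,400),interpolation=cv2.INTER_CUBIC)
b=cv2.resize(W[140:260,260:380],(400,400),interpolation=cv2.INTER_CUBIC)
cv2.imwrite("pics/end.png",np.hstack([a,b]))
E
```

```text
t 18.4 tcp [0.5394 0.1627 0.3258] yaw_y -57.84 z [-8.e-04 -5.e-04 -1.e+00] q [-0.25  0.58 -0.2   1.73  0.15  0.85 -1.53] F [-0.1  0.9 -1. ] open 0.548 ff 0.0
```

View pics/end.png

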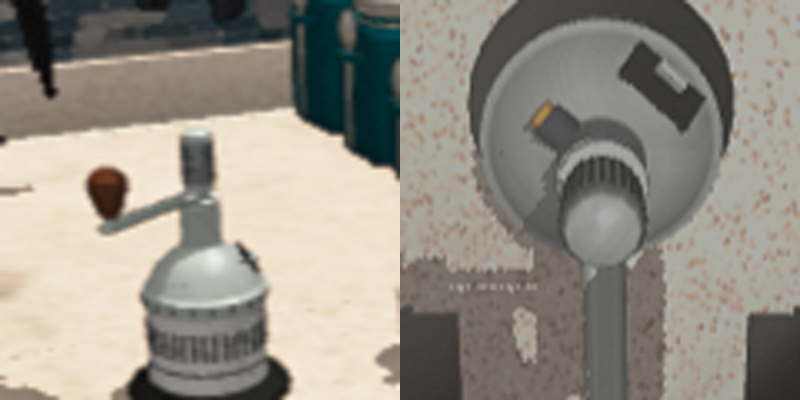

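The end picture shows the crank upright on the neck, flange against the rim, barrel top near side (274,154). I'll check that height and hand in.

```bash
python3 - <<'E'
from h import *
c=r.get_calibration("side")
for dz in (0,.009): print((proj(c,[.5387,.1615,.186+dz])-[225,120])*4, (proj(c,[.5387,.1615,.147+dz])-[225,120])*4)
print(r.finish_job())
E
```

```text
[195.93404369 130.19709668] [199.25487758 187.48852175]
[195.15391438 116.73821214] [198.49702162 174.41389972]
the job is handed in; nothing more can be done
None
```

The crank is fitted on the mill and released, and the job is handed in at about 18.5 s: its barrel top in the last side picture is at the fully home height, but the hand-in returned no verdict.

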